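# Weigh the soil samples and set them out for sieving

### The job

Weigh the one or two sample jars (yellow, red or blue cap) that are out on the bench: stand them together on the blue pan of the balance and put weights on the steel pan until the beam rests level with everything let go. Then unload it: stand the yellow-capped jar midway between the steel sieve and the pink paper roll, the red-capped jar directly to the left of the sieve and the blue-capped jar directly in front of it (left and front as seen from the robot, front being the robot's side), each of these two about 4 cm clear of the sieve's rim. Return the weights to stand upright on their grey-green pad, and do not disturb the sieve, the roll or the other things on the bench.

Things in the scene. Friction and masses are not known exactly. Their poses are not given: they have to be found in the camera images.
- jar_yellow: sample jar with a yellow screw cap, white body with a tan band; upright cylinder, body 62 mm diameter to 60 mm height, cap 60 mm diameter, 84 mm high in all, about 300 g; origin: centre of its underside, z up. Goes midway between sieve and roll. May be absent (then None).
- jar_red: sample jar with a red screw cap, white body with a tan band; upright cylinder, body 62 mm diameter to 60 mm height, cap 60 mm diameter, 84 mm high in all, about 300 g; origin: centre of its underside, z up. Goes left of the sieve. May be absent (then None).
- jar_blue: sample jar with a blue screw cap, white body with a tan band; upright cylinder, body 62 mm diameter to 60 mm height, cap 60 mm diameter, 84 mm high in all, about 500 g; origin: centre of its underside, z up. Goes in front of the sieve. May be absent (then None).
- w400a: 400 g balance weight, brass: a cylinder 44 mm in diameter with a lifting knob on top (knob 22 mm diameter, the top 23 mm of the weight), 78 mm high in all; origin: centre of its underside, z up. Starts upright on the pad.
- w400b: 400 g balance weight, brass, same as the other 400 g one: a cylinder 44 mm in diameter with a lifting knob on top (knob 22 mm diameter, the top 23 mm of the weight), 78 mm high in all; origin: centre of its underside, z up. Starts upright on the pad.
- w200: 200 g balance weight, steel: a cylinder 36 mm in diameter with a lifting knob on top (knob 22 mm diameter, the top 23 mm of the weight), 70 mm high in all; origin: centre of its underside, z up. Starts upright on the pad.
- w100: 100 g balance weight, copper-coloured: a cylinder 30 mm in diameter with a lifting knob on top (knob 22 mm diameter, the top 23 mm of the weight), 62 mm high in all; origin: centre of its underside, z up. Starts upright on the pad.
- pad: grey-green weight pad fixed to the bench, 150 x 150 mm, 6 mm thick; origin: centre of its underside, x and y along its sides (it may be turned a little). The four weights start on it in a square of about 74 mm pitch.
- sieve: round open steel test sieve, loose (0.7 kg), 150 mm diameter, 50 mm high; origin: centre of its underside, x away from the robot, y to the robot's left (not turned).
- roll: upright roll of pink paper towel, loose (0.5 kg), 90 mm diameter, 160 mm high, about 260 mm to the right of the sieve; origin: centre of its underside.
- bluepan_floor (a point): centre of the floor of the blue pan (left, +y side) of the fixed balance; x, y along the pan's sides, z up. Pan 160 mm (x) by 124 mm (y), rim 10 mm above its floor; it stays horizontal and sinks or rises up to 18 mm about its level height of 98 mm over the bench as the beam tilts. Two jars fit one behind the other along x.
- steelpan_floor (a point): the same for the bare steel pan (right, -y side), 250 mm from the blue one. Three weights fit in a row along its x.
- beam (a joint): beam tilt, rad: 0 level, negative when the blue pan is lower; stops at -0.14 and 0.14. A 100 g difference tilts it about 0.12 rad, wherever on the pans the load stands; settles in about 1 s. A red needle on it stands before a white plate with a black centre mark. Jar masses vary by up to 2 percent, so the right weights leave it within 0.02 rad or so of level.
- wash_bottle: bystander, leave alone: white plastic bottle with red cap, 68 mm diameter, 170 mm high; origin at its underside.
- beaker: bystander, leave alone: open glass beaker, 72 mm diameter, 90 mm high; origin at its underside.
- spare_jar: bystander, leave alone: taller jar with ORANGE cap and paper label, 64 mm diameter, 120 mm high; not one of the samples; origin at its underside.
- notebook: bystander, leave alone: green notebook lying flat, 150 x 110 x 14 mm; origin at its underside.
- scoop: bystander, leave alone: spoon-shaped scoop lying flat, 170 mm long; origin at its underside.
Mind the look-alikes: they are no part of the job. Leave any turquoise look-alike of the jar_blue alone. What is shaped like the w400a but black is not meant.

How it is judged:
On the way:
1. all present jars stand on the blue pan, and weights on the other pan hold the beam level (within 0.05 rad), with the arm touching neither (value of joint beam between -0.05 and 0.05 rad and velocity of joint beam between -0.1 and 0.1 rad/s and contact force between the arm and balance below 0.1 N and x of jar_yellow in the frame of bluepan_floor between -0.075 and 0.075 m and y of jar_yellow in the frame of bluepan_floor between -0.06 and 0.06 m and z of jar_yellow in the frame of bluepan_floor between -0.012 and 0.012 m and contact force between the arm and jar_yellow below 0.1 N and x of jar_red in the frame of bluepan_floor between -0.075 and 0.075 m and y of jar_red in the frame of bluepan_floor between -0.06 and 0.06 m and z of jar_red in the frame of bluepan_floor between -0.012 and 0.012 m and contact force between the arm and jar_red below 0.1 N and x of jar_blue in the frame of bluepan_floor between -0.075 and 0.075 m and y of jar_blue in the frame of bluepan_floor between -0.06 and 0.06 m and z of jar_blue in the frame of bluepan_floor between -0.012 and 0.012 m and contact force between the arm and jar_blue below 0.1 N and contact force between the arm and w400a below 0.1 N and contact force between the arm and w400b below 0.1 N and contact force between the arm and w200 below 0.1 N and contact force between the arm and w100 below 0.1 N), for 0.5 s.
At the end, for the whole second after the job is handed in: Jars upright at rest on the bench: yellow midway between sieve and roll, within 25 mm each way; red left of the sieve, blue in front, centre 146 mm from the sieve's centre within 20 mm and within 25 mm sideways. All weights upright on the pad (x of jar_yellow in the frame of sieve between -0.025 and 0.025 m and y of jar_yellow in the frame of sieve between -0.155 and -0.105 m and height (world z) of each of jar_yellow, jar_red, jar_blue below 0.01 m and angle between each of jar_yellow, jar_red, jar_blue, w400a, w400b, w200, w100's own z axis and vertical below 0.1 rad and linear speed of each of jar_yellow, jar_red, jar_blue, w400a, w400b, w200, w100 below 0.02 m/s and x of jar_red in the frame of sieve between -0.025 and 0.025 m and y of jar_red in the frame of sieve between 0.126 and 0.166 m and x of jar_blue in the frame of sieve between -0.166 and -0.126 m and y of jar_blue in the frame of sieve between -0.025 and 0.025 m and x of w400a in the frame of pad between -0.075 and 0.075 m and y of w400a in the frame of pad between -0.075 and 0.075 m and height (world z) of each of w400a, w400b, w200, w100 below 0.015 m and x of w400b in the frame of pad between -0.075 and 0.075 m and y of w400b in the frame of pad between -0.075 and 0.075 m and x of w200 in the frame of pad between -0.075 and 0.075 m and y of w200 in the frame of pad between -0.075 and 0.075 m and x of w100 in the frame of pad between -0.075 and 0.075 m and y of w100 in the frame of pad between -0.075 and 0.075 m); the robot touches nothing.
It fails at once if the sieve or the roll is pushed more than 4 cm (distance of any of sieve, roll from where it was at the start of the episode above 0.04 m).
It fails at once if a bystander (bottle, beaker, orange-capped jar, notebook, scoop) is moved more than 5 cm (distance of any of wash_bottle, beaker, spare_jar, notebook, scoop from where it was at the start of the episode above 0.05 m).
Of jar_yellow, jar_red, jar_blue only 1 to 2 are there at a start; the rules pass over those that are not, and their reading is None.
At some moment in a run one of jar_yellow, jar_red, jar_blue may be knocked a few centimetres aside while the robot is not near it.
It also fails if it takes over 210 s, if anything falls off the work surface, if the arm or the gripper's body presses on something with over 40 N, if the wrist force passes 120 N, or if a joint passes its speed limit or range.

### The arm

A 6-joint arm with a two-finger parallel gripper is mounted at the origin on the work surface. World frame = base frame: x ahead of the robot, y to its left, z up, the work surface at z = 0. Lengths are in m, angles in rad, forces in N, time in s.
With the tool pointing down it reaches from about 0.375 to 0.975 m from the base axis. Payload 3.8 kg.
Tool frame: the origin (TCP) lies at the very end of the fingers, on their centre line; the grasp point (between the pads) lies 19 mm behind it; z points along the fingers, y is the direction in which the jaws open and shut (so a half turn about z gives the same grasp; the last joint's range is limited). The gripper opens to 85 mm and grips with 20 to 120 N. Pads are 22 mm wide; open, the fingers measure 114 mm over their backs; the gripper's body (76 mm by 85 mm) begins 54 mm behind the grasp point. The pads swing forward as they close: fully open they stand 13 mm farther back than shut.
Start: joints at [1.216, 0.264, 1.604, -0, 1.274, -0.037], TCP at [0.211, 0.641, 0.231] pointing down, gripper open.
Joint ranges: [-2.63, 2.63], [-0.94, 2.18], [0.31, 2.57], [-1.31, 4.45], [0, 2.66], [-2.55, 2.55]. Speed limits (rad/s): [2.57, 2.57, 3.14, 3.14, 3.14, 3.14].

### API

Orientations are given as a rotation vector (axis times angle).
In Python, from workcell import bot gives the robot as it stands.
- The arm moves only by the tool jog_arm, never from a script. Its argument "plan" is a list of rows, each an object of numbers: "claw": the closure, from 0 (fully open) to 1 (shut); "x", "y", "z": the shift along the tool's x, y, z in m; "turn": the turn about the tool's z in degrees. In form: [{"claw": .., "x": .., "y": .., "z": .., "turn": ..}, ...]. A call has 1 to 10 rows; each row shifts and turns the commanded pose from where the row before left it, along the tool's axes as they then stand; what a row does not reach is not made up. A row lasts 1/8 s, in which the tool goes at most 62.5 mm and 10.7 degrees, less where a joint would pass 70% of its speed; a pose out of reach is approached as far as the arm can. A call is refused whole if a number of a shift passes 0.0625 or a number of a turn 10.7, either way. A call with a gripper value outside its range is refused whole. The fingers move at their own pace and stop on an object; "newtons" is the grip in N (left out, the last holds). Time passes only in rows, so rows that do not move let the fingers close. It gives the time, the measured TCP pose, the force and the opening at its end, in the units of the state.
- bot.read_state(): the state, without advancing time (a new reading comes with each control period).
- bot.read_camera(name): name is "scene" or "top" or "wrist"; returns the picture (384x512x3 uint8, red, green, blue); there is no depth.
- bot.camera_params(name): a dict with "fx", "fy", "cx", "cy" (pixels), "world_to_cam" (4x4, takes a point from world to camera coordinates). Camera axes: x right, y up, looking along -z (the intrinsics and any distortion apply to the point x, -y, -z); pixel columns grow to the right and rows downward; lengths in m; the calibration is good to about 2 mm. A picture is of the moment at which its call begins: read the wrist's pose just before it. camera_params takes no time and is no camera call; for the wrist camera it gives the pose at the moment of the call.
- bot.finish_job(): hands the job in, once; it reports no verdict.
The state is a dict: "time": time; "q": joint angles; "joint_vel": joint speeds; "joint_torque": joint torques, N m; "tool_pos": TCP position; "tcp_rot": TCP orientation; "wrist_force": force on the tool from outside, world axes, zero at the start; "torque": the same for the moment, N m; "width": opening from 0.0 (shut) to 1.0 (fully open).
Only numpy, scipy, OpenCV 4.12 (cv2) and the standard library are available. Lean on these libraries where they do the work, as an engineer would, in place of code of your own. Each camera call takes 0.05 s, during which the arm holds its last target. There are 200 camera calls.

## Working session

There is one attempt and no reset: what is moved stays moved. The work goes in short steps, Python scripts to look and compute and a tool call to move; the robot and the scene stay as the last step left them, time stands still between calls to the robot, and variables do not carry over. Pictures are saved under pics/ and viewed, about 12 in all and at most 16, crops included, and the job is handed in when it is done.

Besides the shell and the picture viewer there is one more tool, called after "Emit:" as name(argument=value, ...) on one line, values as JSON. jog_arm: Moves the arm, as the interface text tells. Its arguments: {"type":"object","properties":{"plan":{"type":"array","items":{"type":"object","properties":{"claw":{"type":"number"},"x":{"type":"number"},"y":{"type":"number"},"z":{"type":"number"},"turn":{"type":"number"}}}},"newtons":{"type":"number"}},"required":["plan"]}

```bash
mkdir -p pics; cat > h.py <<'E'
import numpy as np,cv2
from workcell import bot
def save(cam,n,crop=None,s=1):
    im=bot.read_camera(cam)[:,:,::-1]
    cv2.imwrite('pics/%s_full.png'%n,im)
    if crop: im=im[crop[1]:crop[3],crop[0]:crop[2]]
    if s!=1: im=cv2.resize(im,None,fx=s,fy=s,interpolation=cv2.INTER_CUBIC)
    cv2.imwrite('pics/%s.png'%n,im)
def ray(cam,u,v,z,p=None):
    p=p or bot.camera_params(cam); T=np.array(p['world_to_cam']); R=T[:3,:3]; c=-R.T@T[:3,3]
    d=R.T@np.array([(u-p['cx'])/p['fx'],-(v-p['cy'])/p['fy'],-1])
    return c+d*(z-c[2])/d[2]
def proj(cam,X,p=None):
    p=p or bot.camera_params(cam); T=np.array(p['world_to_cam']); a=T[:3,:3]@np.array(X)+T[:3,3]
    return np.array([p['cx']+p['fx']*a[0]/-a[2], p['cy']+p['fy']*a[1]/a[2]])
E
python3 - <<'E'
from h import *
save('top','t1',None,1.56); save('scene','s1',None,1.56)
for c in('top','scene','wrist'):print(bot.camera_params(c))
print(bot.read_state())
E
```

```text
{'fx': 419.42808106453174, 'fy': 419.42808106453174, 'cx': 254.2459225916707, 'cy': 198.691564200387, 'world_to_cam': array([[ 0.02006955, -0.99973448, -0.01132136, -0.08552141],
       [ 0.98024301,  0.01744707,  0.19702599, -0.54385907],
       [-0.19677615, -0.01505191,  0.9803329 , -1.41115948],
       [ 0.        ,  0.        ,  0.        ,  1.        ]])}
{'fx': 409.4006012752208, 'fy': 409.4006012752208, 'cx': 250.8584085437757, 'cy': 187.04380520680652, 'world_to_cam': array([[ 0.28102459,  0.9596983 , -0.00208801, -0.05250963],
       [-0.71325837,  0.21031526,  0.66860301,  0.36448674],
       [ 0.64209631, -0.1864046 ,  0.7436166 , -1.63461248],
       [ 0.        ,  0.        ,  0.        ,  1.        ]])}
{'fx': 337.14205874414404, 'fy': 337.14205874414404, 'cx': 260.52001737416816, 'cy': 191.79143491859912, 'world_to_cam': array([[ 0.31172059,  0.95016984, -0.00274688, -0.67353864],
       [-0.9070835 ,  0.29672213, -0.29858918,  0.04015409],
       [-0.28289537,  0.09556805,  0.95437778, -0.37917376],
       [ 0.        ,  0.        ,  0.        ,  1.        ]])}
{'time': 0.1, 'q': array([ 1.21611606e+00,  2.64685867e-01,  1.60527506e+00,  2.49626142e-06,
        1.27373737e+00, -3.68855194e-02]), 'joint_vel': array([ 0.00010684, -0.00132544, -0.00301318,  0.00090787, -0.00168522,
       -0.00084197]), 'joint_torque': array([ 4.67221034e-04, -5.16707754e+01, -3.68587911e+01,  1.91667277e-05,
        6.26313355e-03, -4.71789061e-07]), 'tool_pos': array([0.21067034, 0.64055454, 0.23006081]), 'tcp_rot': array([-0.49702853, -3.10160737,  0.00324319]), 'wrist_force': array([-1.25276998, -0.4088375 , -0.57377341]), 'torque': array([ 0.00418412, -0.00517036, -0.01839709]), 'width': 1.0040626670708332}
```

View pics/t1.png

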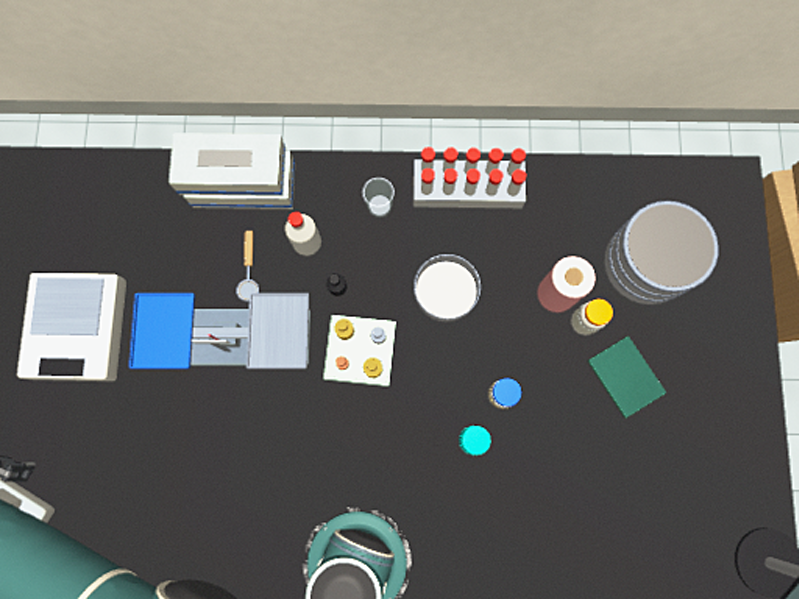

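View pics/s1.png

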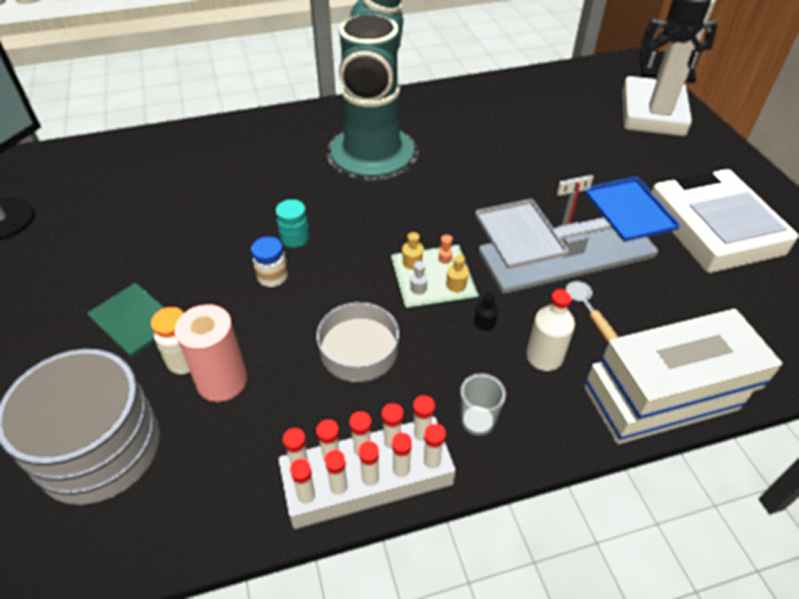

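The top view shows one sample jar out, the blue-capped one at (506,392). Next to it is the turquoise look-alike at (476,440). The yellow/orange cap at (598,315) is probably the spare jar, so I'll check its colour and height.

```bash
python3 - <<'E'
from h import *
im=cv2.imread('pics/t1_full.png'); p=bot.camera_params('top')
c=cv2.resize(im[150:300,195:405],None,fx=3.8,fy=3.8,interpolation=cv2.INTER_CUBIC); cv2.imwrite('pics/t1c.png',c)
for n,u,v,z in [('blue',506,392,.084),('teal',476,440,.084),('w400a',344,325,.084),('w400b',373,365,.084),('w200',378,333,.076),('w100',342,361,.068),('padc',360,350,.006),('sieve',447,284,.05),('roll',573,277,.16),('spare120',599,313,.12),('spare84',599,313,.084),('bluepan',163,329,.116),('steelpan',279,329,.08),('black',337,280,.078),('bottle',295,219,.17)]:
    print(n,ray('top',u/1.5605,v/1.5605,z,p)[:2].round(3))
print('cap bgr',im[int(313/1.56),int(599/1.56)])
r=ray('top',599/1.56,313/1.56,.12,p);
for z,h in((.12,.12),(.084,.084)):
    X=ray('top',599/1.5605,313/1.5605,z,p); print(z,'scene top,bottom',proj('scene',X)*1.56,proj('scene',[X[0],X[1],0])*1.56)
E
```

```text
blue [ 0.365 -0.312]
teal [ 0.263 -0.248]
w400a [0.504 0.039]
w400b [ 0.418 -0.027]
w200 [ 0.489 -0.036]
w100 [0.427 0.042]
padc [0.46  0.008]
sieve [ 0.608 -0.187]
roll [ 0.601 -0.443]
spare120 [ 0.533 -0.506]
spare84 [ 0.541 -0.517]
bluepan [0.483 0.423]
steelpan [0.493 0.181]
black [0.606 0.059]
bottle [0.715 0.143]
cap bgr [ 15 220 246]
0.12 scene top,bottom [167.47926075 316.05529146] [184.28967622 357.0263559 ]
0.084 scene top,bottom [166.82811348 333.45146843] [178.69538775 361.37942985]
```

View pics/t1c.png

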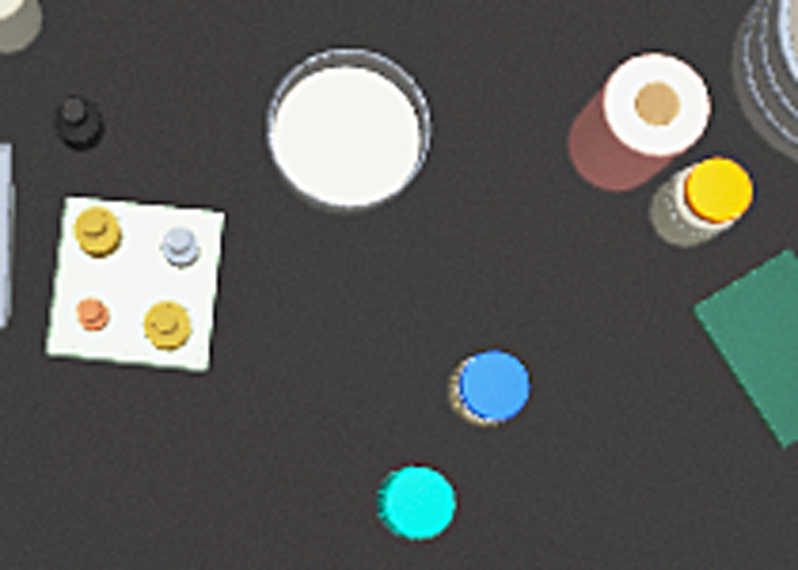

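The crop confirms the scene:
- **Orange-capped jar:** its long lean in the top view, and its top at about (168,318) in the scene view, fit 120 mm. It is the spare, so blue is the only sample, and I need 400 g + 100 g.
- **Pad:** brass weights top-left and bottom-right, steel top-right, copper bottom-left.

I'll square up the tool and travel toward the blue jar.

Emit:
jog_arm(plan=[{"turn": -9.1, "claw": 0}, {"turn": -9.1}, {"x": -0.04, "y": -0.045}, {"x": -0.04, "y": -0.045}, {"x": -0.04, "y": -0.045}, {"x": -0.04, "y": -0.045}, {"x": -0.04, "y": -0.045}, {"x": -0.04, "y": -0.045}, {"y": -0.06}, {"y": -0.06}], newtons=40)

```text
schema error: expected keys claw, x, y, z, turn
```

Emit:
jog_arm(plan=[{"y": -0.06}, {"y": -0.06}, {"y": -0.06}, {"y": -0.06}, {"y": -0.06}, {"y": -0.06}, {"y": -0.06, "x": 0.01}, {"y": -0.05, "x": 0.03}, {"y": -0.05, "x": 0.03}, {"y": -0.04}])

```text
schema error: expected keys claw, x, y, z, turn
```

All keys are needed in each row.

Emit:
jog_arm(plan=[{"claw": 0, "x": 0, "y": 0, "z": 0, "turn": -9.1}, {"claw": 0, "x": 0, "y": 0, "z": 0, "turn": -9.1}, {"claw": 0, "x": -0.04, "y": -0.045, "z": 0, "turn": 0}, {"claw": 0, "x": -0.04, "y": -0.045, "z": 0, "turn": 0}, {"claw": 0, "x": -0.04, "y": -0.045, "z": 0, "turn": 0}, {"claw": 0, "x": -0.04, "y": -0.045, "z": 0, "turn": 0}, {"claw": 0, "x": -0.04, "y": -0.045, "z": 0, "turn": 0}, {"claw": 0, "x": -0.04, "y": -0.045, "z": 0, "turn": 0}, {"claw": 0, "x": 0, "y": -0.06, "z": 0, "turn": 0}, {"claw": 0, "x": 0, "y": -0.06, "z": 0, "turn": 0}], newtons=40)

```text
time: 1.35
tool_pos: [0.4509, 0.249, 0.2306]
tcp_rot: [-0.001, -3.141, 0.001]
wrist_force: [0.3, -0.4, -0.4]
width: 0.999
```

Emit:
jog_arm(plan=[{"claw": 0, "x": 0, "y": -0.06, "z": 0, "turn": 0}, {"claw": 0, "x": 0, "y": -0.06, "z": 0, "turn": 0}, {"claw": 0, "x": 0, "y": -0.06, "z": 0, "turn": 0}, {"claw": 0, "x": 0, "y": -0.06, "z": 0, "turn": 0}, {"claw": 0, "x": 0, "y": -0.06, "z": 0, "turn": 0}, {"claw": 0, "x": 0, "y": -0.06, "z": 0, "turn": 0}, {"claw": 0, "x": 0.01, "y": -0.06, "z": 0, "turn": 0}, {"claw": 0, "x": 0.03, "y": -0.05, "z": 0, "turn": 0}, {"claw": 0, "x": 0.03, "y": -0.05, "z": 0, "turn": 0}, {"claw": 0, "x": 0, "y": -0.04, "z": 0, "turn": 0}])

```text
time: 2.6
tool_pos: [0.3785, -0.3103, 0.2309]
tcp_rot: [-0.004, -3.141, -0.0]
wrist_force: [1.3, -0.2, 0.1]
width: 0.996
```

```bash
python3 - <<'E'
from h import *
s=bot.read_state(); print(s['tool_pos'],s['tcp_rot'],s['time'],s['q'],s['width'])
save('wrist','w1',None,1.2); p=bot.camera_params('wrist')
print('expect blue cap',proj('wrist',[.365,-.312,.084],p)*1.2, proj('wrist',[.365,-.312,.0],p)*1.2)
E
```

```text
[ 0.37849427 -0.31032017  0.23092255] [-3.98730434e-03 -3.14071379e+00 -4.91544220e-04] 2.6 [-7.37388737e-01 -9.13004931e-02  1.98882416e+00 -3.76189227e-04
  1.24492858e+00 -2.30552538e+00] 0.9961923444837134
expect blue cap [317.80905957 191.49032119] [317.13913525 172.67323558]
```

View pics/w1.png

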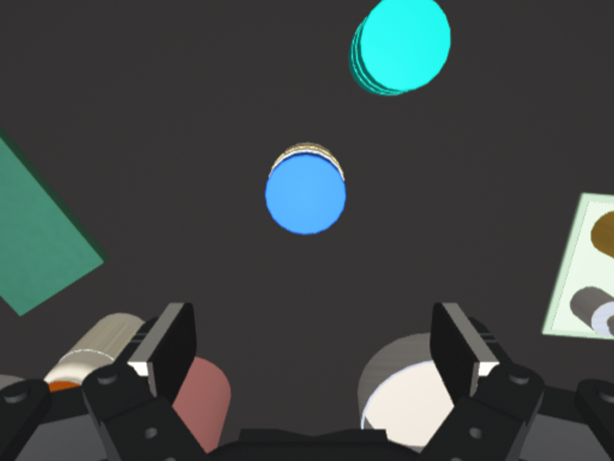

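The wrist view shows the blue cap centred at (305.5,193.5) with both fingers open and nothing between them and the jar. I'll compute its position, and the targets near it.

```bash
python3 - <<'E'
from h import *
p=bot.camera_params('wrist')
print(ray('wrist',305.5/1.2,193.5/1.2,.084,p))
p=bot.camera_params('top')
f=lambda u,v,z:ray('top',u/3.8+195,v/3.8+150,z,p)[:2].round(3)
print('blue top',f(494,386,.084),'sieve',f(349,130,.05),'roll',f(656,104,.16),'w400a',f(96,228,.084),'w100',f(92,310,.068),'w400b',f(168,324,.084),'w200',f(180,243,.076),'pad',[f(*c,.006) for c in((66,197),(224,212),(208,370),(48,354))])
E
```

```text
[ 0.36647665 -0.32096202  0.084     ]
blue top [ 0.364 -0.315] sieve [ 0.6   -0.189] roll [ 0.601 -0.445] w400a [0.498 0.039] w100 [0.426 0.042] w400b [ 0.413 -0.028] w200 [ 0.487 -0.036] pad [array([0.541, 0.076]), array([ 0.529, -0.074]), array([ 0.38 , -0.062]), array([0.392, 0.087])]
```

Emit:
jog_arm(plan=[{"claw": 0, "x": 0.013, "y": -0.008, "z": 0.02, "turn": 0}, {"claw": 0, "x": 0, "y": 0, "z": 0.05, "turn": 0}, {"claw": 0, "x": 0, "y": 0, "z": 0.05, "turn": 0}, {"claw": 0, "x": 0, "y": 0, "z": 0.05, "turn": 0}, {"claw": 0, "x": 0, "y": 0, "z": 0.03, "turn": 0}, {"claw": 0, "x": 0, "y": 0, "z": 0, "turn": 0}, {"claw": 0.6, "x": 0, "y": 0, "z": 0, "turn": 0}, {"claw": 0.6, "x": 0, "y": 0, "z": 0, "turn": 0}, {"claw": 0.6, "x": 0, "y": 0, "z": 0, "turn": 0}, {"claw": 0.6, "x": 0, "y": 0, "z": 0, "turn": 0}])

```text
time: 3.9
tool_pos: [0.3691, -0.3176, 0.0334]
tcp_rot: [0.001, 3.139, -0.003]
wrist_force: [0.6, 2.9, 6.3]
width: 0.703
```

Emit:
jog_arm(plan=[{"claw": 0.6, "x": 0, "y": 0, "z": 0, "turn": 0}, {"claw": 0.6, "x": 0, "y": 0, "z": -0.01, "turn": 0}, {"claw": 0.6, "x": 0, "y": 0, "z": -0.02, "turn": 0}])

```text
time: 4.28
tool_pos: [0.3666, -0.316, 0.0609]
tcp_rot: [0.0, -3.14, -0.002]
wrist_force: [1.1, -0.6, -5.9]
width: 0.705
```

Jar gripped: width is 0.70 (about 60 mm) and the load reads about 5 N. Carrying it to the blue pan.

Emit:
jog_arm(plan=[{"claw": 0.6, "x": 0, "y": 0, "z": -0.04, "turn": 0}, {"claw": 0.6, "x": 0, "y": 0, "z": -0.05, "turn": 0}, {"claw": 0.6, "x": -0.03, "y": 0, "z": -0.05, "turn": 0}, {"claw": 0.6, "x": -0.03, "y": 0.03, "z": -0.04, "turn": 0}, {"claw": 0.6, "x": -0.03, "y": 0.05, "z": 0, "turn": 0}, {"claw": 0.6, "x": -0.03, "y": 0.05, "z": 0, "turn": 0}, {"claw": 0.6, "x": 0, "y": 0.06, "z": 0, "turn": 0}, {"claw": 0.6, "x": 0, "y": 0.06, "z": 0, "turn": 0}, {"claw": 0.6, "x": 0, "y": 0.06, "z": 0, "turn": 0}, {"claw": 0.6, "x": 0, "y": 0.06, "z": 0, "turn": 0}])

```text
time: 5.52
tool_pos: [0.4871, 0.0547, 0.2413]
tcp_rot: [0.001, 3.141, -0.001]
wrist_force: [1.1, 0.4, -5.0]
width: 0.708
```

Emit:
jog_arm(plan=[{"claw": 0.6, "x": 0, "y": 0.06, "z": 0, "turn": 0}, {"claw": 0.6, "x": 0, "y": 0.06, "z": 0, "turn": 0}, {"claw": 0.6, "x": 0, "y": 0.06, "z": 0, "turn": 0}, {"claw": 0.6, "x": 0, "y": 0.06, "z": 0, "turn": 0}, {"claw": 0.6, "x": 0, "y": 0.05, "z": 0, "turn": 0}, {"claw": 0.6, "x": 0, "y": 0.04, "z": 0, "turn": 0}, {"claw": 0.6, "x": 0, "y": 0, "z": 0, "turn": 0}])

```text
time: 6.4
tool_pos: [0.4871, 0.3856, 0.2407]
tcp_rot: [0.005, -3.141, -0.0]
wrist_force: [0.1, -0.8, -4.9]
width: 0.707
```

```bash
python3 - <<'E'
from h import *
s=bot.read_state(); print(s['tool_pos'],s['wrist_force'],s['q'],s['width'])
p=bot.camera_params('wrist');print(p)
save('wrist','w2',None,1.2); save('scene','s2',(270,80,512,260),3.2)
E
```

```text
[0.48705193 0.38561202 0.24070403] [ 0.08184759 -0.818119   -4.93606569] [ 6.29337031e-01  1.57817873e-01  1.71366712e+00  4.59289998e-04
  1.27049044e+00 -9.44916023e-01] 0.7070702780268731
{'fx': 337.14205874414404, 'fy': 337.14205874414404, 'cx': 260.52001737416816, 'cy': 191.79143491859912, 'world_to_cam': array([[-4.12366254e-03,  9.99991383e-01, -4.78259199e-04,
        -3.83063496e-01],
       [-9.54581723e-01, -4.07889164e-03, -2.97921293e-01,
         5.08512490e-01],
       [-2.97920677e-01, -7.71989386e-04,  9.54590318e-01,
        -2.42397330e-01],
       [ 0.00000000e+00,  0.00000000e+00,  0.00000000e+00,
         1.00000000e+00]])}
```

View pics/w2.png

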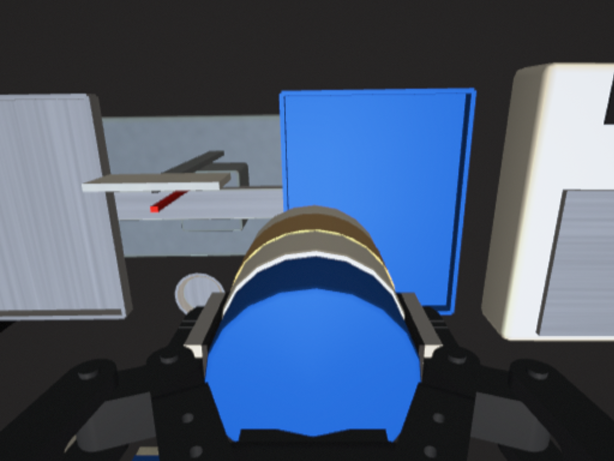

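View pics/s2.png

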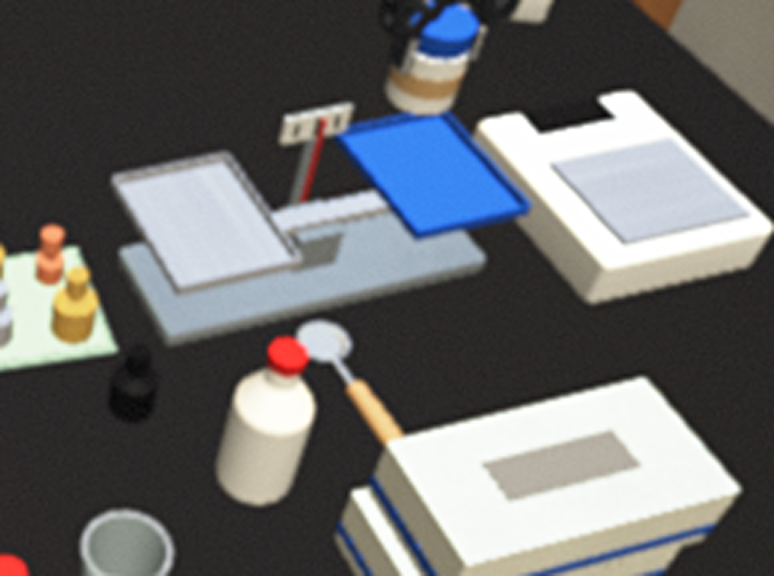

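The wrist view shows the blue pan's near rim from (281,91) to (475,89) and its far right corner at (455,314). The jar hangs upright between the fingers, and the needle is about at its mark.

```bash
python3 - <<'E'
from h import *
for z in(.108,.124):
  print(z,[ray('wrist',u/1.2,v/1.2,z)[:2].round(4) for u,v in((281,91),(475,89),(455,314),(102,95),(130,319))])
  print([ray('top',u/1.5605,v/1.5605,z)[:2].round(4) for u,v in((134,294),(194,294),(192,369),(129,368),(250,293),(310,294),(309,369),(247,367))])
E
```

```text
0.108 [array([0.404 , 0.3616]), array([0.4025, 0.4859]), array([0.564 , 0.4903]), array([0.4066, 0.2461]), array([0.569 , 0.2426])]
[array([0.5599, 0.4958]), array([0.5622, 0.3649]), array([0.3992, 0.3559]), array([0.3987, 0.4905]), array([0.5666, 0.2432]), array([0.5666, 0.1127]), array([0.4038, 0.1073]), array([0.4056, 0.2392])]
0.124 [array([0.4044, 0.3628]), array([0.4031, 0.4799]), array([0.5551, 0.484 ]), array([0.4069, 0.254 ]), array([0.5599, 0.2508])]
[array([0.5564, 0.489 ]), array([0.5587, 0.3596]), array([0.3975, 0.3507]), array([0.3971, 0.4837]), array([0.563 , 0.2392]), array([0.563 , 0.1102]), array([0.4021, 0.1049]), array([0.4039, 0.2353])]
```

The beam is level when empty, with the blue pan centre at (0.483,0.426) and the steel one at (0.487,0.176). Lowering the jar, following the pan down to its stop.

Emit:
jog_arm(plan=[{"claw": 0.6, "x": 0.004, "y": 0.04, "z": 0, "turn": 0}, {"claw": 0.6, "x": 0, "y": 0, "z": 0.05, "turn": 0}, {"claw": 0.6, "x": 0, "y": 0, "z": 0.04, "turn": 0}, {"claw": 0.6, "x": 0, "y": 0, "z": 0.012, "turn": 0}, {"claw": 0.6, "x": 0, "y": 0, "z": 0.007, "turn": 0}, {"claw": 0.6, "x": 0, "y": 0, "z": 0.006, "turn": 0}, {"claw": 0.6, "x": 0, "y": 0, "z": 0.006, "turn": 0}, {"claw": 0.6, "x": 0, "y": 0, "z": 0, "turn": 0}, {"claw": 0.6, "x": 0, "y": 0, "z": 0, "turn": 0}])

```text
time: 7.62
tool_pos: [0.4842, 0.4234, 0.1209]
tcp_rot: [0.0, 3.141, 0.001]
wrist_force: [0.7, -0.5, -4.0]
width: 0.712
```

Emit:
jog_arm(plan=[{"claw": 0.6, "x": 0, "y": 0, "z": 0.004, "turn": 0}, {"claw": 0.6, "x": 0, "y": 0, "z": 0.004, "turn": 0}, {"claw": 0.6, "x": 0, "y": 0, "z": 0, "turn": 0}])

```text
time: 8.0
tool_pos: [0.4843, 0.4234, 0.1139]
tcp_rot: [-0.0, 3.141, 0.001]
wrist_force: [-1.3, -2.3, 3.9]
width: 0.708
```

Emit:
jog_arm(plan=[{"claw": 0, "x": 0, "y": 0, "z": 0, "turn": 0}, {"claw": 0, "x": 0, "y": 0, "z": 0, "turn": 0}, {"claw": 0, "x": 0, "y": 0, "z": 0, "turn": 0}, {"claw": 0, "x": 0, "y": 0, "z": -0.02, "turn": 0}, {"claw": 0, "x": 0, "y": 0, "z": -0.04, "turn": 0}, {"claw": 0, "x": 0, "y": 0, "z": -0.05, "turn": 0}, {"claw": 0, "x": 0, "y": 0, "z": -0.03, "turn": 0}, {"claw": 0.5, "x": 0, "y": -0.06, "z": 0, "turn": 0}, {"claw": 0.5, "x": 0, "y": -0.06, "z": 0, "turn": 0}, {"claw": 0.5, "x": 0, "y": -0.06, "z": 0, "turn": 0}])

```text
time: 9.25
tool_pos: [0.4841, 0.2419, 0.2542]
tcp_rot: [-0.001, 3.139, 0.001]
wrist_force: [0.7, 0.3, -1.0]
width: 0.503
```

Emit:
jog_arm(plan=[{"claw": 0.5, "x": 0, "y": -0.06, "z": 0, "turn": 0}, {"claw": 0.5, "x": 0, "y": -0.06, "z": 0.02, "turn": 0}, {"claw": 0.5, "x": 0, "y": -0.06, "z": 0.03, "turn": 0}, {"claw": 0.5, "x": 0, "y": -0.02, "z": 0.03, "turn": 0}, {"claw": 0.5, "x": 0, "y": 0, "z": 0, "turn": 0}])

```text
time: 9.88
tool_pos: [0.4822, 0.0465, 0.1734]
tcp_rot: [-0.005, -3.138, 0.0]
wrist_force: [-0.7, 0.8, -0.5]
width: 0.502
```

```bash
python3 - <<'E'
from h import *
s=bot.read_state(); print(s['tool_pos'],s['wrist_force'],s['width'])
p=bot.camera_params('wrist')
for n,X in dict(a=[.498,.039,.084],b=[.413,-.028,.084],c=[.426,.042,.068],d=[.487,-.036,.076]).items(): print(n,proj('wrist',X,p)*1.2)
save('wrist','w3',None,1.2)
E
```

```text
[0.48217262 0.04649749 0.17344144] [-0.67201899  0.77998057 -0.48559391] 0.5023840948687451
a [301.27189691 260.22827689]
b [178.15655995 116.62459092]
c [305.72577156 138.1519552 ]
d [181.34654305 239.33968924]
```

View pics/w3.png

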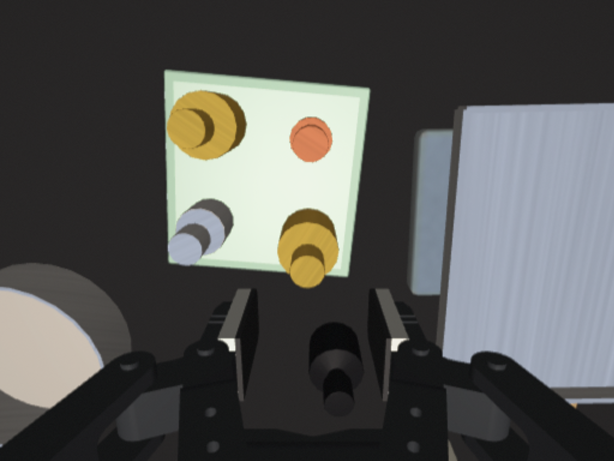

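The wrist view shows the knob tops at w400a (308,271), w400b (187,129), w100 (311,143) and w200 (186,249). The black look-alike is at (338,402), clear of the fingers.

```bash
python3 - <<'E'
from h import *
for n,u,v,z in(('a',308,271,.084),('b',187,129,.084),('c',311,143,.068),('d',186,249,.076),('black',338,402,.078)): print(n,ray('wrist',u/1.2,v/1.2,z)[:2].round(4))
print([ray('wrist',u/1.2,v/1.2,.006)[:2].round(3) for u,v in((165,71),(369,89),(348,276),(169,262))])
E
```

```text
a [0.5075 0.0442]
b [ 0.4215 -0.0231]
c [0.4307 0.0462]
d [ 0.4958 -0.0331]
black [0.6112 0.065 ]
[array([ 0.385, -0.059]), array([0.398, 0.088]), array([0.545, 0.077]), array([ 0.533, -0.072])]
```

Emit:
jog_arm(plan=[{"claw": 0.5, "x": -0.023, "y": -0.003, "z": 0.02, "turn": 0}, {"claw": 0.5, "x": 0, "y": 0, "z": 0.04, "turn": 0}, {"claw": 0.5, "x": 0, "y": 0, "z": 0.03, "turn": 0}, {"claw": 0.5, "x": 0, "y": 0, "z": 0.018, "turn": 0}, {"claw": 0.5, "x": 0, "y": 0, "z": 0, "turn": 0}, {"claw": 1, "x": 0, "y": 0, "z": 0, "turn": 0}, {"claw": 1, "x": 0, "y": 0, "z": 0, "turn": 0}, {"claw": 1, "x": 0, "y": 0, "z": 0, "turn": 0}, {"claw": 1, "x": 0, "y": 0, "z": 0, "turn": 0}])

```text
time: 11.05
tool_pos: [0.5085, 0.0447, 0.0684]
tcp_rot: [0.0, 3.138, -0.0]
wrist_force: [0.1, -1.6, 6.1]
width: 0.236
```

Emit:
jog_arm(plan=[{"claw": 1, "x": 0, "y": 0, "z": 0, "turn": 0}, {"claw": 1, "x": 0, "y": 0, "z": -0.01, "turn": 0}, {"claw": 1, "x": 0, "y": 0, "z": -0.02, "turn": 0}, {"claw": 1, "x": 0, "y": 0, "z": 0, "turn": 0}])

```text
time: 11.55
tool_pos: [0.5078, 0.0452, 0.0978]
tcp_rot: [0.0, 3.139, 0.001]
wrist_force: [0.5, 0.9, -4.4]
width: 0.233
```

Holding w400a. Moving to the steel pan, which is up at about 0.116.

Emit:
jog_arm(plan=[{"claw": 1, "x": 0, "y": 0, "z": -0.05, "turn": 0}, {"claw": 1, "x": 0, "y": 0, "z": -0.05, "turn": 0}, {"claw": 1, "x": -0.004, "y": 0.04, "z": -0.03, "turn": 0}, {"claw": 1, "x": 0, "y": 0.05, "z": 0, "turn": 0}, {"claw": 1, "x": 0, "y": 0.042, "z": 0, "turn": 0}, {"claw": 1, "x": 0, "y": 0, "z": 0.02, "turn": 0}, {"claw": 1, "x": 0, "y": 0, "z": 0.016, "turn": 0}, {"claw": 1, "x": 0, "y": 0, "z": 0.006, "turn": 0}, {"claw": 1, "x": 0, "y": 0, "z": 0.004, "turn": 0}, {"claw": 1, "x": 0, "y": 0, "z": 0, "turn": 0}])

```text
time: 12.8
tool_pos: [0.511, 0.1763, 0.1805]
tcp_rot: [-0.002, -3.141, 0.0]
wrist_force: [0.1, -0.4, -3.4]
width: 0.234
```

Emit:
jog_arm(plan=[{"claw": 1, "x": 0, "y": 0, "z": 0.002, "turn": 0}, {"claw": 1, "x": 0, "y": 0, "z": 0.002, "turn": 0}, {"claw": 1, "x": 0, "y": 0, "z": 0, "turn": 0}])

```text
time: 13.18
tool_pos: [0.5115, 0.1769, 0.1775]
tcp_rot: [0.0, 3.14, 0.0]
wrist_force: [0.2, -0.6, -0.2]
width: 0.237
```

Emit:
jog_arm(plan=[{"claw": 0.5, "x": 0, "y": 0, "z": 0, "turn": 0}, {"claw": 0.5, "x": 0, "y": 0, "z": 0, "turn": 0}, {"claw": 0.5, "x": 0, "y": 0, "z": -0.02, "turn": 0}, {"claw": 0.5, "x": 0, "y": 0, "z": -0.04, "turn": 0}, {"claw": 0.5, "x": 0.02, "y": -0.05, "z": 0, "turn": 0}, {"claw": 0.5, "x": 0.03, "y": -0.05, "z": 0, "turn": 0}, {"claw": 0.5, "x": 0.031, "y": -0.033, "z": 0.03, "turn": 0}, {"claw": 0.5, "x": 0, "y": 0, "z": 0.05, "turn": 0}, {"claw": 0.5, "x": 0, "y": 0, "z": 0.04, "turn": 0}, {"claw": 0.5, "x": 0, "y": 0, "z": 0, "turn": 0}])

```text
time: 14.42
tool_pos: [0.4266, 0.0438, 0.1138]
tcp_rot: [-0.001, -3.135, 0.0]
wrist_force: [-0.3, -0.6, 0.4]
width: 0.498
```

Emit:
jog_arm(plan=[{"claw": 0.5, "x": -0.002, "y": 0.001, "z": 0.03, "turn": 0}, {"claw": 0.5, "x": 0, "y": 0, "z": 0.025, "turn": 0}, {"claw": 0.5, "x": 0, "y": 0, "z": 0.007, "turn": 0}, {"claw": 0.5, "x": 0, "y": 0, "z": 0, "turn": 0}, {"claw": 1, "x": 0, "y": 0, "z": 0, "turn": 0}, {"claw": 1, "x": 0, "y": 0, "z": 0, "turn": 0}, {"claw": 1, "x": 0, "y": 0, "z": 0, "turn": 0}, {"claw": 1, "x": 0, "y": 0, "z": 0, "turn": 0}, {"claw": 1, "x": 0, "y": 0, "z": 0, "turn": 0}])

```text
time: 15.55
tool_pos: [0.4334, 0.0451, 0.0563]
tcp_rot: [0.0, 3.139, 0.0]
wrist_force: [-0.1, 0.2, 6.1]
width: 0.23
```

Emit:
jog_arm(plan=[{"claw": 1, "x": 0, "y": 0, "z": -0.01, "turn": 0}, {"claw": 1, "x": 0, "y": 0, "z": -0.03, "turn": 0}, {"claw": 1, "x": 0, "y": 0, "z": 0, "turn": 0}])

```text
time: 15.92
tool_pos: [0.4342, 0.0451, 0.0972]
tcp_rot: [0.0, 3.136, 0.0]
wrist_force: [1.0, -0.3, -0.6]
width: 0.232
```

Emit:
jog_arm(plan=[{"claw": 1, "x": 0, "y": 0, "z": -0.05, "turn": 0}, {"claw": 1, "x": 0, "y": 0, "z": -0.05, "turn": 0}, {"claw": 1, "x": -0.012, "y": 0.03, "z": -0.03, "turn": 0}, {"claw": 1, "x": 0, "y": 0.05, "z": 0, "turn": 0}, {"claw": 1, "x": 0, "y": 0.052, "z": 0, "turn": 0}, {"claw": 1, "x": 0, "y": 0, "z": 0.04, "turn": 0}, {"claw": 1, "x": 0, "y": 0, "z": 0.012, "turn": 0}, {"claw": 1, "x": 0, "y": 0, "z": 0.008, "turn": 0}, {"claw": 1, "x": 0, "y": 0, "z": 0, "turn": 0}])

```text
time: 17.05
tool_pos: [0.4439, 0.1763, 0.1645]
tcp_rot: [-0.002, -3.141, 0.0]
wrist_force: [-0.4, 0.2, -0.1]
width: 0.229
```

```bash
python3 - <<'E'
from h import *
s=bot.read_state(); print(s['tool_pos'],s['wrist_force'],s['width'])
save('scene','s3',(270,80,470,230),4)
E
```

```text
[0.44390651 0.17633501 0.16446516] [-0.39293674  0.15824922 -0.06074668] 0.2294829595424439
```

View pics/s3.png

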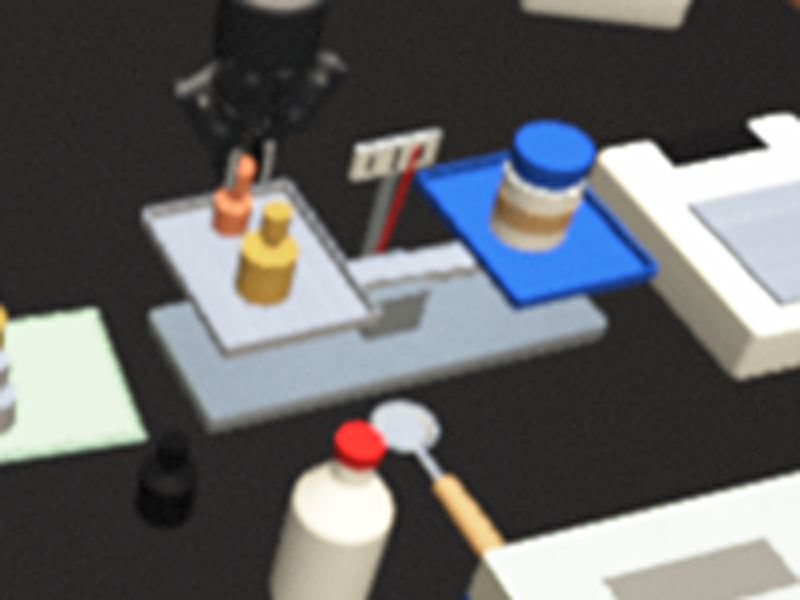

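The jar and w400a stand on their pans, and w100 is just above the steel pan at (233,210). The needle leans right at (415,155). Lowering and letting go.

Emit:
jog_arm(plan=[{"claw": 1, "x": 0, "y": 0, "z": 0.005, "turn": 0}, {"claw": 1, "x": 0, "y": 0, "z": 0.005, "turn": 0}, {"claw": 1, "x": 0, "y": 0, "z": 0.003, "turn": 0}, {"claw": 1, "x": 0, "y": 0, "z": 0, "turn": 0}, {"claw": 0.5, "x": 0, "y": 0, "z": 0, "turn": 0}, {"claw": 0.5, "x": 0, "y": 0, "z": 0, "turn": 0}, {"claw": 0.5, "x": 0, "y": 0, "z": -0.015, "turn": 0}, {"claw": 0.5, "x": 0, "y": 0, "z": -0.03, "turn": 0}, {"claw": 0.5, "x": 0, "y": 0, "z": -0.04, "turn": 0}, {"claw": 0.5, "x": 0, "y": 0, "z": 0, "turn": 0}])

```text
time: 18.35
tool_pos: [0.4468, 0.178, 0.242]
tcp_rot: [0.0, 3.133, 0.005]
wrist_force: [0.5, 0.2, -0.2]
width: 0.499
```

Emit:
jog_arm(plan=[{"claw": 0.5, "x": 0, "y": 0, "z": 0, "turn": 0}, {"claw": 0.5, "x": 0, "y": 0, "z": 0, "turn": 0}, {"claw": 0.5, "x": 0, "y": 0, "z": 0, "turn": 0}, {"claw": 0.5, "x": 0, "y": 0, "z": 0, "turn": 0}, {"claw": 0.5, "x": 0, "y": 0, "z": 0, "turn": 0}, {"claw": 0.5, "x": 0, "y": 0, "z": 0, "turn": 0}, {"claw": 0.5, "x": 0, "y": 0, "z": 0, "turn": 0}, {"claw": 0.5, "x": 0, "y": 0, "z": 0, "turn": 0}])

```text
time: 19.35
tool_pos: [0.4439, 0.177, 0.2366]
tcp_rot: [0.0, 3.142, 0.0]
wrist_force: [0.1, 0.1, 0.4]
width: 0.5
```

```bash
python3 - <<'E'
from h import *
s=bot.read_state(); print(s['tool_pos'],s['wrist_force'],s['width'])
save('scene','s4',(270,80,470,230),4)
E
```

```text
[0.44388268 0.17697572 0.23660356] [0.10695037 0.09539977 0.43433092] 0.49989531625080913
```

View pics/s4.png

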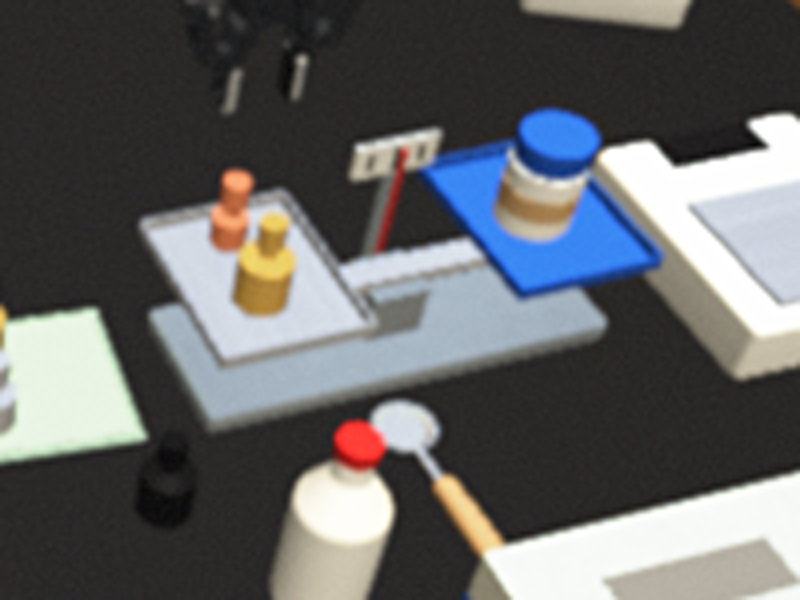

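The needle at (402,155) covers the centre mark, the same column as the empty level beam. Everything is let go and the beam is level, so I'm unloading, starting with w100.

Emit:
jog_arm(plan=[{"claw": 0.5, "x": -0.001, "y": 0, "z": 0.04, "turn": 0}, {"claw": 0.5, "x": 0, "y": 0, "z": 0.03, "turn": 0}, {"claw": 0.5, "x": 0, "y": 0, "z": 0.017, "turn": 0}, {"claw": 0.5, "x": 0, "y": 0, "z": 0, "turn": 0}, {"claw": 1, "x": 0, "y": 0, "z": 0, "turn": 0}, {"claw": 1, "x": 0, "y": 0, "z": 0, "turn": 0}, {"claw": 1, "x": 0, "y": 0, "z": 0, "turn": 0}, {"claw": 1, "x": 0, "y": 0, "z": 0, "turn": 0}, {"claw": 1, "x": 0, "y": 0, "z": -0.02, "turn": 0}, {"claw": 1, "x": 0, "y": 0, "z": -0.04, "turn": 0}])

```text
time: 20.65
tool_pos: [0.4429, 0.1763, 0.2079]
tcp_rot: [-0.0, -3.136, 0.003]
wrist_force: [1.3, 0.0, -1.2]
width: 0.227
```

Emit:
jog_arm(plan=[{"claw": 1, "x": 0, "y": 0, "z": -0.03, "turn": 0}, {"claw": 1, "x": 0, "y": -0.04, "z": 0, "turn": 0}, {"claw": 1, "x": 0.01, "y": -0.05, "z": 0, "turn": 0}, {"claw": 1, "x": 0, "y": -0.04, "z": 0.03, "turn": 0}, {"claw": 1, "x": 0, "y": 0, "z": 0.05, "turn": 0}, {"claw": 1, "x": 0, "y": 0, "z": 0.05, "turn": 0}, {"claw": 1, "x": 0, "y": 0, "z": 0.03, "turn": 0}, {"claw": 1, "x": 0, "y": 0, "z": 0, "turn": 0}])

```text
time: 21.65
tool_pos: [0.4317, 0.0467, 0.0769]
tcp_rot: [-0.001, -3.135, 0.001]
wrist_force: [-0.2, 0.3, -0.9]
width: 0.228
```

Emit:
jog_arm(plan=[{"claw": 1, "x": 0, "y": 0, "z": 0.012, "turn": 0}, {"claw": 1, "x": 0, "y": 0, "z": 0.005, "turn": 0}, {"claw": 1, "x": 0, "y": 0, "z": 0.003, "turn": 0}, {"claw": 1, "x": 0, "y": 0, "z": 0, "turn": 0}])

```text
time: 22.15
tool_pos: [0.4351, 0.047, 0.0599]
tcp_rot: [0.0, 3.141, 0.0]
wrist_force: [-0.1, -1.2, -0.4]
width: 0.229
```

Emit:
jog_arm(plan=[{"claw": 1, "x": 0, "y": 0, "z": 0.003, "turn": 0}, {"claw": 1, "x": 0, "y": 0, "z": 0.001, "turn": 0}, {"claw": 1, "x": 0, "y": 0, "z": 0, "turn": 0}])

```text
time: 22.52
tool_pos: [0.438, 0.047, 0.0593]
tcp_rot: [-0.0, 3.136, 0.0]
wrist_force: [-3.8, -0.4, 18.5]
width: 0.23
```

Emit:
jog_arm(plan=[{"claw": 1, "x": 0, "y": 0, "z": -0.002, "turn": 0}, {"claw": 0.5, "x": 0, "y": 0, "z": 0, "turn": 0}, {"claw": 0.5, "x": 0, "y": 0, "z": 0, "turn": 0}, {"claw": 0.5, "x": 0, "y": 0, "z": -0.03, "turn": 0}, {"claw": 0.5, "x": 0, "y": 0, "z": -0.05, "turn": 0}, {"claw": 0.5, "x": 0, "y": 0, "z": -0.06, "turn": 0}, {"claw": 0.5, "x": -0.025, "y": 0.04, "z": -0.04, "turn": 0}, {"claw": 0.5, "x": -0.025, "y": 0.05, "z": 0, "turn": 0}, {"claw": 0.5, "x": -0.025, "y": 0.04, "z": 0, "turn": 0}, {"claw": 0.5, "x": 0, "y": 0, "z": 0, "turn": 0}])

```text
time: 23.78
tool_pos: [0.5108, 0.1793, 0.2368]
tcp_rot: [0.005, -3.141, -0.0]
wrist_force: [-0.4, -0.3, 0.1]
width: 0.498
```

Emit:
jog_arm(plan=[{"claw": 0.5, "x": 0, "y": -0.002, "z": 0.03, "turn": 0}, {"claw": 0.5, "x": 0, "y": 0, "z": 0.025, "turn": 0}, {"claw": 0.5, "x": 0, "y": 0, "z": 0.006, "turn": 0}, {"claw": 0.5, "x": 0, "y": 0, "z": 0, "turn": 0}, {"claw": 1, "x": 0, "y": 0, "z": 0, "turn": 0}, {"claw": 1, "x": 0, "y": 0, "z": 0, "turn": 0}, {"claw": 1, "x": 0, "y": 0, "z": 0, "turn": 0}, {"claw": 1, "x": 0, "y": 0, "z": 0, "turn": 0}, {"claw": 1, "x": 0, "y": 0, "z": -0.02, "turn": 0}, {"claw": 1, "x": 0, "y": 0, "z": -0.04, "turn": 0}])

```text
time: 25.02
tool_pos: [0.507, 0.1745, 0.2334]
tcp_rot: [-0.0, -3.134, 0.003]
wrist_force: [0.7, 1.0, -3.2]
width: 0.234
```

Emit:
jog_arm(plan=[{"claw": 1, "x": 0, "y": -0.04, "z": 0, "turn": 0}, {"claw": 1, "x": 0, "y": -0.05, "z": 0, "turn": 0}, {"claw": 1, "x": 0, "y": -0.042, "z": 0.02, "turn": 0}, {"claw": 1, "x": 0, "y": 0, "z": 0.05, "turn": 0}, {"claw": 1, "x": 0, "y": 0, "z": 0.05, "turn": 0}, {"claw": 1, "x": 0, "y": 0, "z": 0.03, "turn": 0}, {"claw": 1, "x": 0, "y": 0, "z": 0, "turn": 0}])

```text
time: 25.9
tool_pos: [0.5055, 0.0429, 0.0826]
tcp_rot: [-0.001, -3.132, -0.0]
wrist_force: [-0.7, -0.1, -3.4]
width: 0.234
```

Emit:
jog_arm(plan=[{"claw": 1, "x": 0, "y": 0, "z": 0.008, "turn": 0}, {"claw": 1, "x": 0, "y": 0, "z": 0.003, "turn": 0}, {"claw": 1, "x": 0, "y": 0, "z": 0, "turn": 0}])

```text
time: 26.28
tool_pos: [0.5106, 0.0431, 0.0765]
tcp_rot: [0.0, 3.14, 0.0]
wrist_force: [0.2, -1.2, -4.3]
width: 0.234
```

Emit:
jog_arm(plan=[{"claw": 1, "x": 0, "y": 0, "z": 0.004, "turn": 0}, {"claw": 1, "x": 0, "y": 0, "z": 0.002, "turn": 0}, {"claw": 1, "x": 0, "y": 0, "z": 0, "turn": 0}])

```text
time: 26.65
tool_pos: [0.5108, 0.043, 0.0711]
tcp_rot: [0.0, 3.14, 0.0]
wrist_force: [-2.1, -1.3, 5.2]
width: 0.233
```

Emit:
jog_arm(plan=[{"claw": 0.5, "x": 0, "y": 0, "z": 0, "turn": 0}, {"claw": 0.5, "x": 0, "y": 0, "z": 0, "turn": 0}, {"claw": 0.5, "x": 0, "y": 0, "z": -0.03, "turn": 0}, {"claw": 0.5, "x": 0, "y": 0, "z": -0.06, "turn": 0}, {"claw": 0.5, "x": 0, "y": 0, "z": -0.06, "turn": 0}, {"claw": 0, "x": 0, "y": 0.05, "z": -0.035, "turn": 0}, {"claw": 0, "x": 0.01, "y": 0.06, "z": 0, "turn": 0}, {"claw": 0, "x": 0.01, "y": 0.06, "z": 0, "turn": 0}, {"claw": 0, "x": 0.006, "y": 0.06, "z": 0, "turn": 0}, {"claw": 0, "x": 0, "y": 0.06, "z": 0, "turn": 0}])

```text
time: 27.9
tool_pos: [0.4833, 0.3349, 0.2547]
tcp_rot: [-0.0, 3.141, 0.0]
wrist_force: [1.1, -0.3, 0.4]
width: 1.003
```

Emit:
jog_arm(plan=[{"claw": 0, "x": 0, "y": 0.06, "z": 0, "turn": 0}, {"claw": 0, "x": 0, "y": 0.031, "z": 0, "turn": 0}, {"claw": 0, "x": 0, "y": 0, "z": 0, "turn": 0}])

```text
time: 28.28
tool_pos: [0.4833, 0.4262, 0.2538]
tcp_rot: [0.005, -3.141, 0.0]
wrist_force: [-0.3, -0.8, -0.4]
width: 1.002
```

```bash
python3 - <<'E'
from h import *
s=bot.read_state(); print(s['tool_pos'],s['wrist_force'],s['width'])
p=bot.camera_params('wrist'); print(proj('wrist',[.484,.424,.164],p)*1.2)
save('wrist','w5',None,1.2)
f=bot.read_camera('scene')[:,:,::-1]; cv2.imwrite('pics/s5_full.png',f)
im=cv2.imread('pics/w5_full.png')
cv2.imwrite('pics/w5.png',np.vstack([cv2.resize(im,(400,300)),cv2.resize(f[60:270,120:400],(400,300))]))
E
```

```text
[0.48331655 0.42621743 0.25379191] [-0.32397291 -0.81965907 -0.37380241] 1.0024878897469294
[309.81293396 236.12067827]
```

View pics/w5.png

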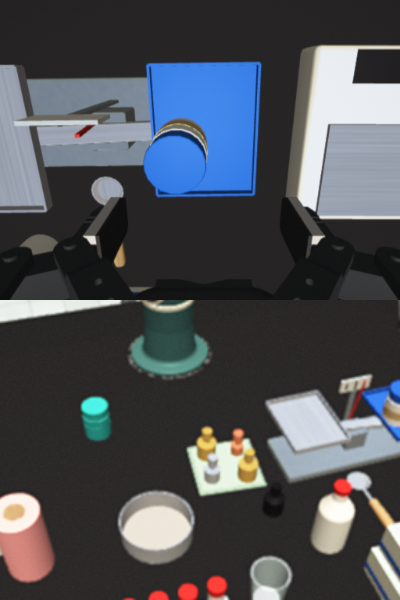

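All four weights stand upright on the pad. The jar has been knocked aside on the pan, with its cap now at (176,163) of the upper image instead of (202,154). Re-measuring.

```bash
python3 - <<'E'
from h import *
im=cv2.imread('pics/w5_full.png'); c=im[170:290,150:310]; cv2.imwrite('pics/w5c.png',cv2.resize(c,None,fx=5,fy=5,interpolation=cv2.INTER_CUBIC))
for z in(.164,.18): print(ray('wrist',176*1.28,163*1.28,z)[:2], [ray('wrist',u*1.28,v*1.28,z-.074)[:2].round(3) for u,v in((147,63),(261,63),(156,195),(254,194))])
E
```

```text
[0.4936374  0.39728101] [array([0.403, 0.36 ]), array([0.403, 0.486]), array([0.565, 0.362]), array([0.563, 0.488])]
[0.48774914 0.3990816 ] [array([0.404, 0.364]), array([0.404, 0.483]), array([0.557, 0.365]), array([0.555, 0.484])]
```

View pics/w5c.png

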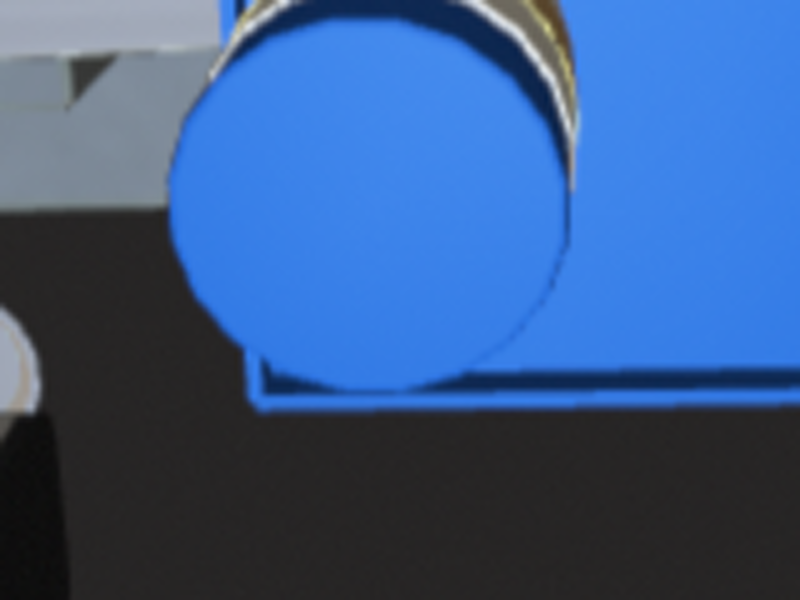

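```bash
python3 - <<'E'
from h import *
print('jar',ray('wrist',224,211,.164))
for z in(.1,.12,.14,.16,.18,.2):
    X=ray('wrist',137,155,z); print(z,X.round(3),proj('scene',X),'obs 380,112')
E
```

```text
jar [0.49548282 0.39628635 0.164     ]
0.1 [0.467 0.313 0.1  ] [368.4260879  136.01360112] obs 380,112
0.12 [0.463 0.32  0.12 ] [371.29136243 130.03107967] obs 380,112
0.14 [0.459 0.328 0.14 ] [374.20502818 123.94752024] obs 380,112
0.16 [0.455 0.335 0.16 ] [377.1683215  117.76034143] obs 380,112
0.18 [0.451 0.343 0.18 ] [380.18252122 111.4668731 ] obs 380,112
0.2 [0.447 0.35  0.2  ] [383.24895048 105.06435263] obs 380,112
```

The needle plate ends at about (0.451,0.343,0.18), just clear of the gripper's path. Gripping the jar at (0.496,0.397).

Emit:
jog_arm(plan=[{"claw": 0, "x": -0.015, "y": -0.025, "z": 0, "turn": 0}, {"claw": 0, "x": 0, "y": 0, "z": 0.05, "turn": 0}, {"claw": 0, "x": 0, "y": 0, "z": 0.05, "turn": 0}, {"claw": 0, "x": 0, "y": 0, "z": 0.03, "turn": 0}, {"claw": 0, "x": 0, "y": 0, "z": 0.01, "turn": 0}, {"claw": 0, "x": 0, "y": 0, "z": 0, "turn": 0}, {"claw": 0.6, "x": 0, "y": 0, "z": 0, "turn": 0}, {"claw": 0.6, "x": 0, "y": 0, "z": 0, "turn": 0}, {"claw": 0.6, "x": 0, "y": 0, "z": 0, "turn": 0}, {"claw": 0.6, "x": 0, "y": 0, "z": 0, "turn": 0}])

```text
time: 29.62
tool_pos: [0.5003, 0.3992, 0.1175]
tcp_rot: [-0.0, 3.138, 0.002]
wrist_force: [-0.8, -4.1, 6.1]
width: 0.715
```

Emit:
jog_arm(plan=[{"claw": 0.6, "x": 0, "y": 0, "z": 0, "turn": 0}, {"claw": 0.6, "x": 0, "y": 0, "z": -0.01, "turn": 0}, {"claw": 0.6, "x": 0, "y": 0, "z": -0.03, "turn": 0}, {"claw": 0.6, "x": 0, "y": 0, "z": -0.04, "turn": 0}, {"claw": 0.6, "x": 0, "y": 0, "z": -0.05, "turn": 0}, {"claw": 0.6, "x": 0, "y": 0, "z": 0, "turn": 0}])

```text
time: 30.38
tool_pos: [0.5014, 0.4012, 0.2508]
tcp_rot: [-0.0, 3.133, 0.011]
wrist_force: [0.2, 0.6, -4.8]
width: 0.707
```

Jar held again. Travelling to the front of the sieve, estimated at (0.604,-0.189).

Emit:
jog_arm(plan=[{"claw": 0.6, "x": 0.008, "y": -0.055, "z": 0, "turn": 0}, {"claw": 0.6, "x": 0.01, "y": -0.06, "z": 0, "turn": 0}, {"claw": 0.6, "x": 0.01, "y": -0.06, "z": 0, "turn": 0}, {"claw": 0.6, "x": 0.01, "y": -0.06, "z": 0, "turn": 0}, {"claw": 0.6, "x": 0, "y": -0.06, "z": 0, "turn": 0}, {"claw": 0.6, "x": 0, "y": -0.06, "z": 0, "turn": 0}, {"claw": 0.6, "x": 0, "y": -0.06, "z": 0, "turn": 0}, {"claw": 0.6, "x": 0, "y": -0.06, "z": 0, "turn": 0}, {"claw": 0.6, "x": 0, "y": -0.06, "z": 0, "turn": 0}, {"claw": 0.6, "x": 0, "y": -0.05, "z": 0, "turn": 0}])

```text
time: 31.62
tool_pos: [0.4593, -0.1876, 0.2424]
tcp_rot: [-0.002, -3.139, -0.002]
wrist_force: [0.6, 0.4, -4.9]
width: 0.711
```

Emit:
jog_arm(plan=[{"claw": 0.6, "x": 0, "y": 0, "z": 0.05, "turn": 0}, {"claw": 0.6, "x": 0, "y": 0, "z": 0.05, "turn": 0}, {"claw": 0.6, "x": 0, "y": 0, "z": 0.05, "turn": 0}, {"claw": 0.6, "x": 0, "y": 0, "z": 0.04, "turn": 0}, {"claw": 0.6, "x": 0, "y": 0, "z": 0, "turn": 0}])

```text
time: 32.25
tool_pos: [0.4554, -0.1834, 0.0493]
tcp_rot: [-0.0, -3.13, -0.008]
wrist_force: [-1.3, -0.9, -4.4]
width: 0.705
```

```bash
python3 - <<'E'
from h import *
s=bot.read_state(); print(s['tool_pos'],s['wrist_force'],s['width'],s['q'])
save('scene','s6',(170,120,300,260),4.2)
im=cv2.imread('pics/s6_full.png'); p=bot.camera_params('scene'); t=np.linspace(0,6.28,60)
for r,z,cx in((.075,.05,.604),(.075,0,.604),(.031,0,.458)):
    for a in t: 
        q=proj('scene',[cx+r*np.cos(a),-.189+r*np.sin(a),z],p); 
        if z==.05 or cx<.5:pass
    P=np.array([proj('scene',[cx+r*np.cos(a),-.189+r*np.sin(a),z],p) for a in t]); print(r,z,((P-[170,120])*4.2).min(0),((P-[170,120])*4.2).max(0))
E
```

```text
[ 0.45537638 -0.18343313  0.04934873] [-1.29512049 -0.88142715 -4.37368713] 0.7051158627740574 [-4.33770056e-01  1.17975676e-01  2.14680154e+00  1.75227568e-04
  8.89212945e-01 -2.00451013e+00]
0.075 0.05 [135.45528102 305.28629325] [355.33620999 477.9258814 ]
0.075 0 [141.87931583 350.14757368] [355.00146938 521.13255177]
0.031 0 [160.13209215 254.20657259] [241.86448663 315.0109625 ]
```

View pics/s6.png

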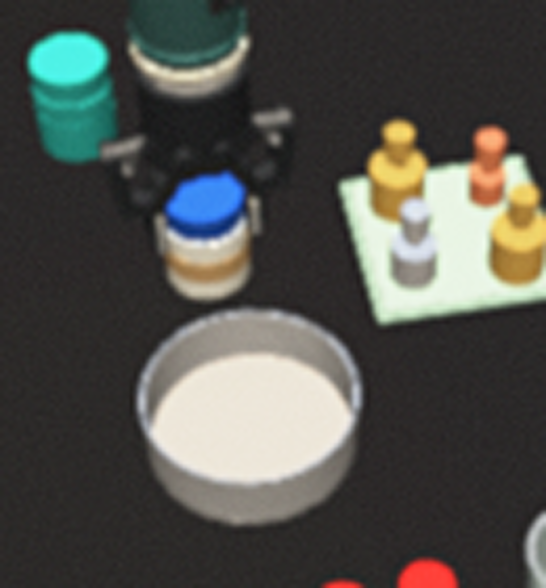

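The picture shows the jar upright in the gripper in front of the sieve. The sieve rim spans x 138–362, which puts the sieve at about (0.606,-0.187). I'll nudge 8 mm forward and set the jar down.

Emit:
jog_arm(plan=[{"claw": 0.6, "x": -0.008, "y": -0.002, "z": 0.005, "turn": 0}, {"claw": 0.6, "x": 0, "y": 0, "z": 0.004, "turn": 0}, {"claw": 0.6, "x": 0, "y": 0, "z": 0.002, "turn": 0}, {"claw": 0.6, "x": 0, "y": 0, "z": 0, "turn": 0}])

```text
time: 32.8
tool_pos: [0.4688, -0.188, 0.0439]
tcp_rot: [0.0, 3.141, -0.0]
wrist_force: [-0.5, -0.3, -5.4]
width: 0.707
```

Emit:
jog_arm(plan=[{"claw": 0.6, "x": 0.002, "y": 0, "z": 0.003, "turn": 0}, {"claw": 0.6, "x": 0, "y": 0, "z": 0.002, "turn": 0}, {"claw": 0.6, "x": 0, "y": 0, "z": 0, "turn": 0}])

```text
time: 33.17
tool_pos: [0.4664, -0.1879, 0.0383]
tcp_rot: [-0.0, -3.141, -0.0]
wrist_force: [-0.3, -0.8, -4.4]
width: 0.707
```

Emit:
jog_arm(plan=[{"claw": 0.6, "x": 0, "y": 0, "z": 0.002, "turn": 0}, {"claw": 0.6, "x": 0, "y": 0, "z": 0.001, "turn": 0}, {"claw": 0.6, "x": 0, "y": 0, "z": 0, "turn": 0}])

```text
time: 33.55
tool_pos: [0.4669, -0.1882, 0.0371]
tcp_rot: [-0.0, -3.141, -0.0]
wrist_force: [-4.6, 0.4, 8.1]
width: 0.707
```

Contact with the bench. Releasing, rising, and backing away for a final look.

Emit:
jog_arm(plan=[{"claw": 0, "x": 0, "y": 0, "z": 0, "turn": 0}, {"claw": 0, "x": 0, "y": 0, "z": 0, "turn": 0}, {"claw": 0, "x": 0, "y": 0, "z": 0, "turn": 0}, {"claw": 0, "x": 0, "y": 0, "z": -0.02, "turn": 0}, {"claw": 0, "x": 0, "y": 0, "z": -0.05, "turn": 0}, {"claw": 0, "x": 0, "y": 0, "z": -0.06, "turn": 0}, {"claw": 0, "x": 0, "y": 0, "z": -0.06, "turn": 0}, {"claw": 0, "x": 0.03, "y": 0.04, "z": 0, "turn": 0}, {"claw": 0, "x": 0.03, "y": 0.04, "z": 0, "turn": 0}, {"claw": 0, "x": 0, "y": 0, "z": 0, "turn": 0}])

```text
time: 34.8
tool_pos: [0.4051, -0.1062, 0.2253]
tcp_rot: [0.003, -3.141, -0.001]
wrist_force: [-0.3, -0.8, -0.5]
width: 1.002
```

```bash
python3 - <<'E'
from h import *
s=bot.read_state(); print(s['tool_pos'],s['wrist_force'],s['width'])
save('scene','s7',None); im=bot.read_camera('top')[:,:,::-1]
a=cv2.resize(im[140:290,180:400],None,fx=3.6,fy=3.6,interpolation=cv2.INTER_CUBIC)[:,:]
cv2.imwrite('pics/t7.png',a); cv2.imwrite('pics/s7.png',cv2.resize(cv2.imread('pics/s7_full.png')[110:260,110:330],None,fx=3.6,fy=3.6,interpolation=cv2.INTER_CUBIC))
E
```

```text
[ 0.40506117 -0.10616715  0.22532924] [-0.29803004 -0.82182323 -0.4647109 ] 1.0015422145697879
```

View pics/t7.png

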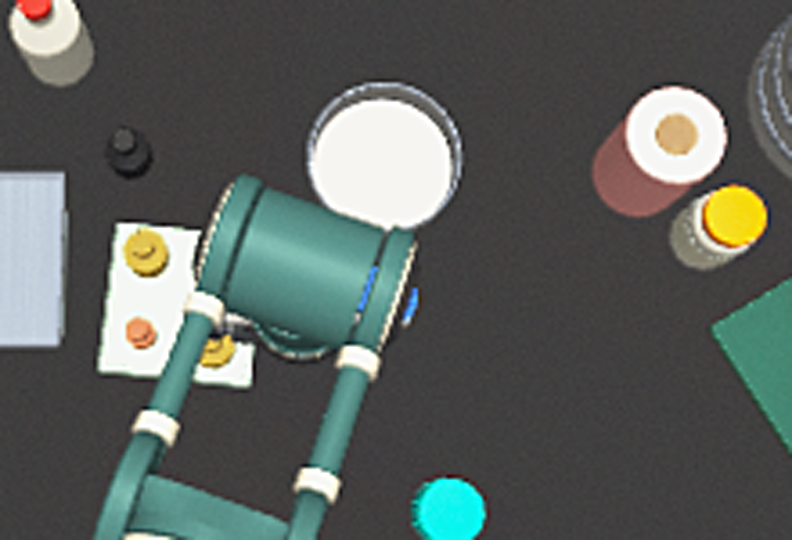

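View pics/s7.png

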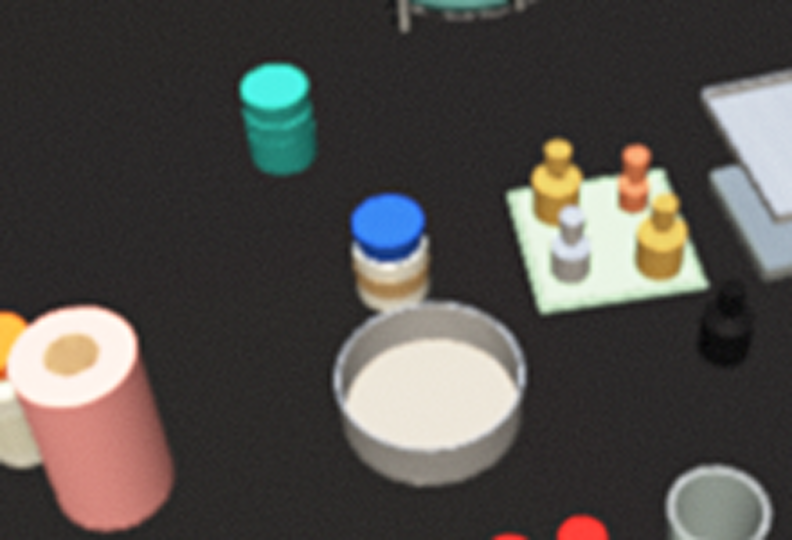

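The jar stands upright in front of the sieve, the weights are upright on the pad, and the sieve and roll are unmoved. One numeric check from the cap centre (388,222) and the sieve rim (335–525, 303–448).

```bash
python3 - <<'E'
from h import *
p=bot.camera_params('scene'); f=lambda u,v,z:ray('scene',u/3.6+110,v/3.6+110,z,p)
j=f(388.5,222,.084); t=np.linspace(0,6.28,90)
from scipy.optimize import least_squares
def r(c):
    P=(np.array([proj('scene',[c[0]+.075*np.cos(a),c[1]+.075*np.sin(a),.05],p) for a in t])-110)*3.6
    return [P[:,0].min()+P[:,0].max()-860, P[:,1].min()+P[:,1].max()-751]
s=least_squares(r,[.604,-.189]).x; print(j,s,j[:2]-s)
E
```

```text
[ 0.46975535 -0.18627133  0.084     ] [ 0.60854059 -0.18713091] [-0.13878524  0.00085958]
```

The offset is −0.139 m in x and 0.001 m sideways, inside tolerance. Handing in.

```bash
python3 -c "
from workcell import bot
print(bot.finish_job(), bot.read_state()['time'])"
```

```text
the job is handed in; nothing more can be done
the job is handed in; nothing more can be done
```

The blue-capped jar has been weighed and set down in front of the sieve, and the job is handed in at about 35 s; no verdict was reported. It was the only sample jar out. The tall orange-capped jar and the turquoise one were left alone.

- **Weighing:** 400 g + 100 g levelled the beam with everything let go. The needle sat in the same pixel column as the empty beam. I judged this from the picture, since there is no reading of the beam angle.
- **Jar knocked:** after I took the weights off, I found the jar had been pushed about 3 cm aside on the pan. I measured it again and picked it up from there.
- **Jar position:** it stands upright in front of the sieve. The last picture puts it 139 mm from the sieve's centre and 1 mm sideways. My estimate from the arm position was about 142 mm. Both are inside the 126–166 mm limits but short of the ideal 146 mm.
- **Weights and the rest:** all four weights stand upright on the pad. The sieve and roll look unmoved, and none of the other things on the bench in the last pictures looks disturbed; the scoop was out of view there. The arm touches nothing.

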